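Hook the reel brake's return spring onto its anchor post with the spring puller

TASK

Take the spring puller with the bent tip from its stand and, leaning it in under the cover of the reel brake unit, use it to stretch the slack return spring and bring its hook onto the anchor post, so that the spring stays there under tension; the gripper itself must not touch the spring. Then put the puller back upright in its stand, let go, and leave the other tool and the things lying about where they are.

Things in the scene. Friction and masses are not known exactly. Their poses are not given: they have to be found in the camera images.
- puller: Spring puller, the tool with the bent tip, 150 mm tall, upright in one bay of the tool stand. Own z up. Origin: centre of the underside of its collar (34 mm in x, 36 in y, 6 thick), which rests on the stand. Above it a grooved grip, 24 mm in x, 16 in y, from z = 6 to 56 mm: take it from above across y. Below it a round shaft, 5.6 mm diameter, on the z axis.
- puller_bend (a point): the puller's bend, own (0, 0, -72) mm: here the shaft ends and a 16 mm pin of the same diameter goes on, down and back, 36 degrees off the shaft towards own -x. When the tool leans 36 degrees with its grip towards own -x, the pin stands vertical.
- puller_tip (a point): centre of the round end of the puller's pin (the end reaches 2.8 mm past it); in the puller's frame at (-9.4, 0, -84.9) mm
- straight_tool: tool with the same grip and collar as the puller but a straight shaft, in the other bay; not wanted, leave it. Origin as the puller's
- tool_stand: Fixed tool stand, foot 90 x 170 mm, top shelf at 115 mm height. Origin at bench level midway between its two bays; x to its closed back, y to the left. A tool hangs by its collar on the shelf, axes parallel to the stand's, origin over the bay's centre; lift it straight out, lower it straight in.
- bay_left (a point): centre of the left bay at shelf height (own y = +50 mm of the stand): a slot 16 mm wide along x, open to the front (-x) and closed 13 mm behind this point
- bay_right (a point): centre of the right bay, alike (own y = -50 mm of the stand)
- brake_unit: Fixed reel brake unit: grey plate, 135 x 240 x 10 mm, with an aluminium cover on a back wall. Origin at bench level; x points to the back wall (away from the robot), y to the left. The spring's stud stands at (0, -95) mm.
- cover_edge (a point): middle of the lower front edge of the cover's 4 mm roof, 92 mm above the bench, at x = -12 mm of the brake unit. The roof spans x from -12 to +58 mm and y from -40 to +110 mm of the unit, so it hangs over the anchor post; below, it is open to the front and the sides.
- anchor_post: Upright round anchor post, 6 mm diameter, with an 11 mm head at 45 to 49 mm height, standing in the slot of the brake unit's plate under the edge of the roof, at x = 0, y = 30 to 40 mm of the unit. Origin on its axis at bench level.
- return_spring: Extension spring lying level, 34 mm above the bench. Origin at the stud; its own y axis runs along the spring towards the hook. It turns easily about the vertical stud but not up or down. It starts slack, swung 14 to 23 degrees from the unit's y axis towards the robot. Its hook end cannot pass through the post.
- hook_end (a joint): stretch of the spring in m: 0 slack, stop at 0.060; its pull is 0.8 N + 90 N/m times the stretch
- pull_eye (a point): centre of the round pull eye at the far end of the spring's hook: a level wire ring, inside diameter 13 mm, wire 4 mm, 34 mm above the bench. The puller's pin goes in from above.
- hook_seat (a point): where the post's axis lies once the hook has seated on it (13.5 mm from the pull eye towards the stud). The hook is a level U of 4 mm wire, 14 mm wide inside, closed at its far end by the eye; its long leg, on own -x of the spring (robot's side), leads to the coil, its short leg on the +x side ends at hook_tip.
- hook_tip (a point): free end of the hook's short leg, at own x = +9 mm, y = 89 mm + stretch of the spring (hook_seat: 105 mm + stretch). With the spring stretched until this point is 3 mm or more beyond the post's axis, the spring can be swung to the back so that the post enters the 25 mm gap between hook_tip and coil; letting the spring back then seats the hook.
- cutters: side cutters with two handles, 43 x 109 x 12 mm, on the bench; leave it alone. Origin at the centre of its underside
- sponge_pot: round dark tip cleaner pot, 72 across and 41 high, in mm, on the bench; leave it alone. Origin at the centre of its underside
- green_board: small circuit board, 52 x 70 x 12 mm, on the bench; leave it alone. Origin at the centre of its underside
- small_driver: small screwdriver, 18 x 176 x 16 mm, on the bench; leave it alone. Origin at the centre of its underside
- heat_sink: finned heat sink, 40 x 40 x 22 mm, on the bench; leave it alone. Origin at the centre of its underside
- blue_board: very small circuit board, 37 x 45 x 12 mm, on the bench; leave it alone. Origin at the centre of its underside

How it is judged:
By the outcome, as a careful person would: the job done as asked, in the order asked, and still so for the second after the job is handed in, with the robot touching nothing.
It also fails if it takes over 64 s, if anything falls off the work surface, if the arm or the gripper's body presses on something with over 40 N, if the wrist force passes 120 N, or if a joint passes its speed limit or range.

ROBOT

A 6-joint arm with a two-finger parallel gripper is mounted at the origin on a cart in front of the work surface, level with it; the furniture and walls round the work are solid. World frame = base frame: x ahead of the robot, y to its left, z up, the work surface at z = 0. Lengths are in m, angles in rad, forces in N, time in s.
With the tool pointing down it reaches from about 0.275 to 0.75 m from the base axis. Payload 10.2 kg.
Tool frame: the origin (TCP) lies midway between the tips of the shut fingers; the grasp point (between the pads) lies 19 mm behind it (env.hold_point_z is the distance from the TCP to the grasp point, in m); x points along the fingers, z is the direction in which the jaws open and shut, and the axes are right-handed (so a half turn about x gives the same grasp; the last joint's range is limited). The gripper opens to 85 mm and grips with 20 to 120 N. Pads are 22 mm wide; open, the fingers measure 114 mm over their backs; the gripper's body (76 mm by 85 mm) begins 54 mm behind the grasp point. The pads swing forward as they close: fully open they stand 13 mm farther back than shut.
Start: joints at [-1.551, 0.313, 1.498, -0, 1.331, -0.223], TCP at [0.126, -0.51, 0.231] pointing down, gripper open.
Joint ranges: [-2.94, 2.94], [-0.97, 2.17], [0.19, 2.56], [-1.23, 4.37], [0.02, 3.11], [-2.88, 2.88]. Speed limits (rad/s): [2.39, 2.39, 3.01, 3.14, 3.14, 3.14].

INTERFACE

Orientations are given as a unit quaternion [x, y, z, w].
In Python, from bench import env, kinematics, monitor, eyes, job gives the robot as it stands. The module is installed in compiled form; this text tells all that it offers. Calls block until the motion is done:
- env.reach(position, orientation): joint-space move of the TCP to a pose.
- env.movel(position, velocity=0.15, frame=None, guard=None): straight line of the TCP; frame=None keeps the orientation; velocity is the mean speed in m/s. With guard (N) it stops when the force on the tool has changed by that much, and returns True; else False.
- env.set_joints(angles): joint-space move.
- env.release() and env.close_gripper(effort=None): open the fingers fully, or close them until they stop; effort is the grip in N (None keeps the last).
- env.hold(seconds).
- kinematics.ik(position, orientation): joint angles nearest the present ones, or None.
- monitor.sense(): the state.
- eyes.grab_frame(name): name is "scene" or "top" or "wrist"; returns a dict with "frame" (480x640x3 uint8, red, green, blue), "mtx" (3x3 intrinsics, pixels), "view" (4x4, takes a point from world to camera coordinates). Camera axes: x right, y down, z forward; pixel columns grow to the right and rows downward; lengths in m; the calibration is good to about 2 mm. A picture is of the moment at which its call begins. There is no depth.
A pose or a line that the arm cannot do raises env.MotionError and nothing moves.
- job.hand_in(): hands the job in, once; it reports no verdict.
The state is a dict: "clock": time; "joints": joint angles; "qvel": joint speeds; "joint_efforts": joint torques, N m; "position": TCP position; "ee_rot": TCP orientation; "contact_force": force on the tool from outside, world axes, zero at the start; "ft_torque": the same for the moment, N m; "finger_gap": opening from 0.0 (shut) to 1.0 (fully open).
Only numpy, scipy, OpenCV 4.12 (cv2) and the standard library are available. Lean on these libraries where they do the work, as an engineer would, in place of code of your own. Each camera call takes 0.05 s, during which the arm holds its last target.

## Working session

There is one attempt and no reset: what is moved stays moved. The work goes in short steps, each a Python script; the robot and the scene stay as the last script left them, time stands still between calls to the robot, and variables do not carry over. Pictures are saved under pics/ and viewed, and the job is handed in when it is done.

```bash
mkdir -p pics; ls; python3 - <<'E'
from bench import env, kinematics, monitor, eyes, job
import cv2, json
s=monitor.sense(); print({k:s[k] for k in ('clock','position','ee_rot','finger_gap')}, env.hold_point_z)
for n in ("scene","top","wrist"):
    f=eyes.grab_frame(n); cv2.imwrite(f'pics/{n}0.png',f['frame'][:,:,::-1]); print(n,f['mtx'].tolist(),f['view'].round(4).tolist())
    import numpy as np; np.savez(f'pics/{n}0.npz',mtx=f['mtx'],view=f['view'],frame=f['frame'])
E
```

```text
pics
{'clock': 0.0, 'position': array([ 0.12619537, -0.50934525,  0.23073497]), 'ee_rot': array([ 0.43612454,  0.55715903, -0.43542064,  0.5565771 ]), 'finger_gap': 1.0014635846848114} 0.0187
scene [[540.1870985676828, 0.0, 317.53703306474887], [0.0, 540.1870985676828, 240.91784224101858], [0.0, 0.0, 1.0]] [[0.8793, -0.4761, -0.0151, -0.4215], [-0.3099, -0.5478, -0.7771, 0.3071], [0.3617, 0.688, -0.6292, 1.2657], [0.0, 0.0, 0.0, 1.0]]
top [[497.4364822503252, 0.0, 315.8072142932082], [0.0, 497.4364822503252, 243.66724125055305], [0.0, 0.0, 1.0]] [[-0.0166, -0.9998, 0.014, 0.1426], [-0.9839, 0.0138, -0.1783, 0.5263], [0.178, -0.0167, -0.9839, 1.0714], [0.0, 0.0, 0.0, 1.0]]
wrist [[419.2867351457393, 0.0, 321.55032801512795], [0.0, 419.2867351457393, 244.4338019306688], [0.0, 0.0, 1.0]] [[0.2407, -0.9706, -0.0006, -0.5266], [-0.9282, -0.2304, 0.2922, -0.0374], [-0.2837, -0.0697, -0.9564, 0.3774], [0.0, 0.0, 0.0, 1.0]]
```

View pics/scene0.png

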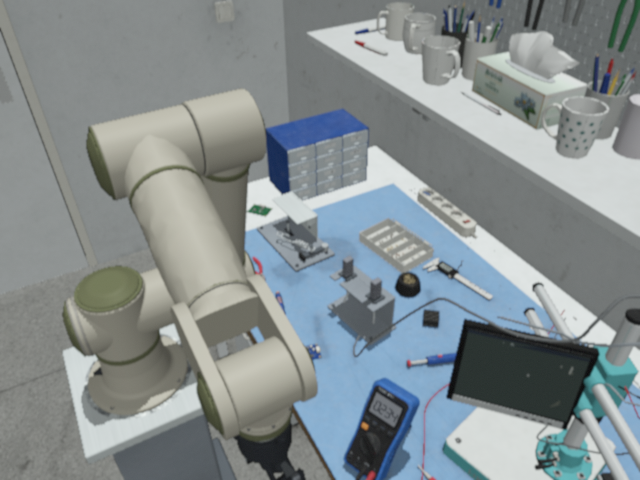

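View pics/top0.png

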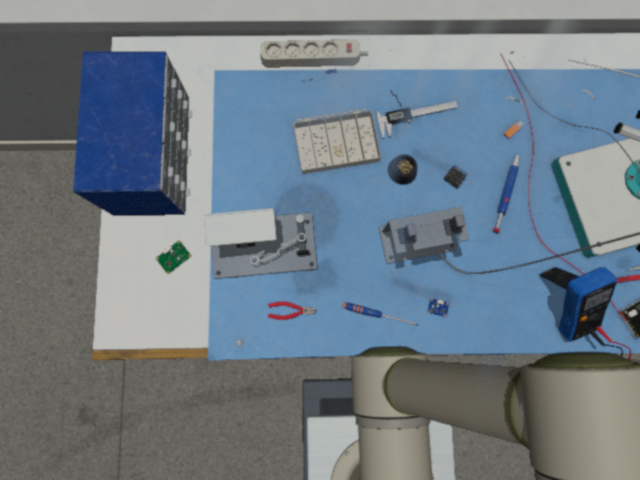

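View pics/wrist0.png

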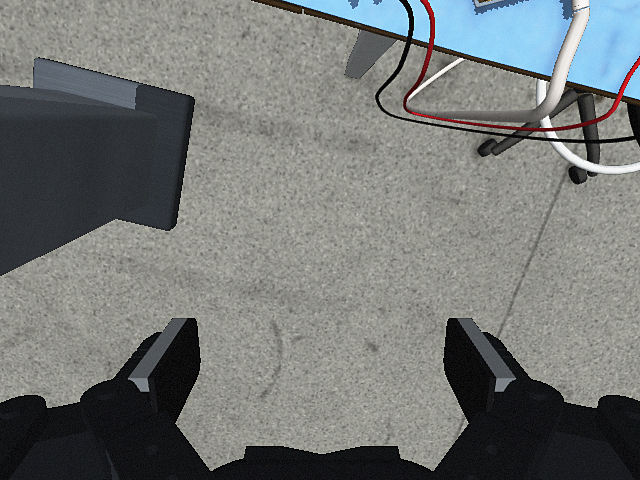

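The top view shows the brake unit at about (265,245), with its roof at (240,228), and the stand at about (425,235) with two grips at (408,235) and (457,225). I'll enlarge those.

```bash
python3 - <<'E'
import cv2
a=cv2.imread('pics/top0.png')
cv2.imwrite('pics/top0a.png',cv2.resize(a[195:285,195:325],None,fx=6,fy=6,interpolation=cv2.INTER_CUBIC))
cv2.imwrite('pics/top0b.png',cv2.resize(a[195:275,370:480],None,fx=7,fy=7,interpolation=cv2.INTER_CUBIC))
b=cv2.imread('pics/scene0.png')
cv2.imwrite('pics/scene0a.png',cv2.resize(b[185:355,250:410],None,fx=3.5,fy=3.5,interpolation=cv2.INTER_CUBIC))
E
```

```text
(no output)
```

View pics/top0a.png

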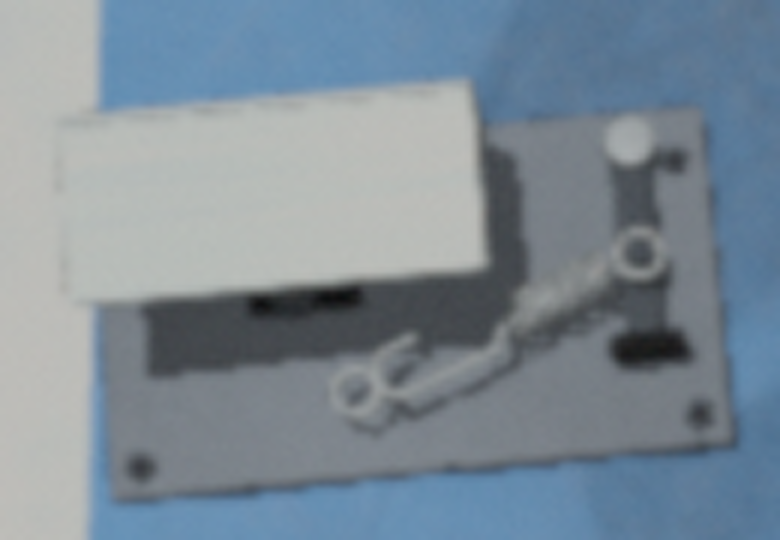

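View pics/top0b.png

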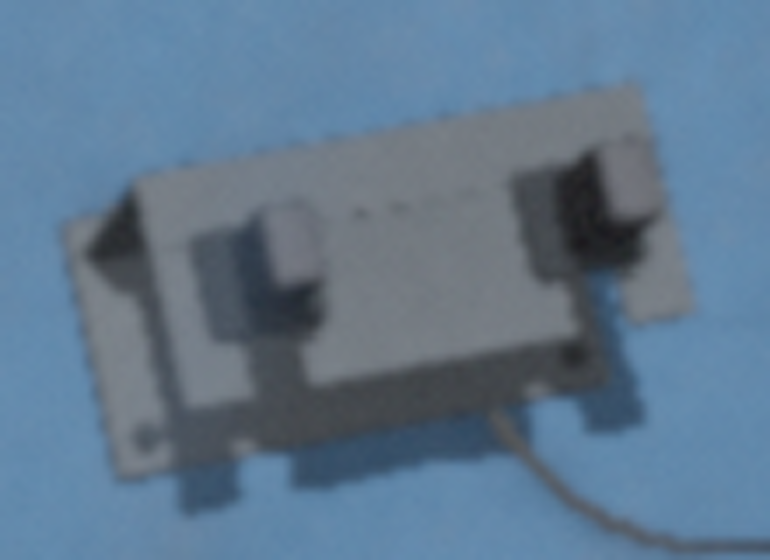

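View pics/scene0a.png

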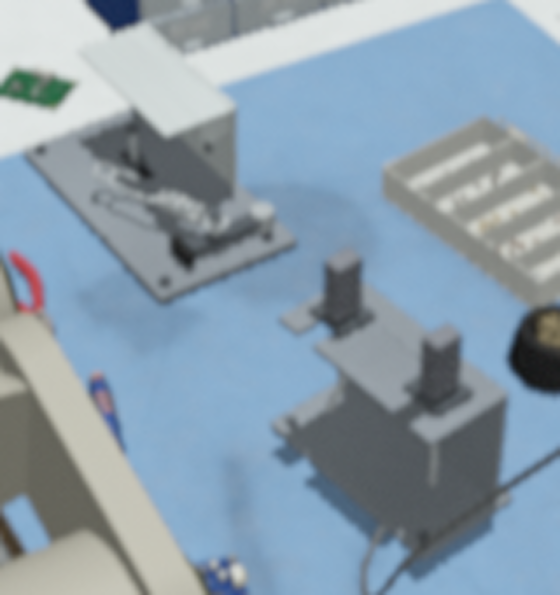

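```bash
cat > h.py <<'E'
import numpy as np, cv2
from scipy.spatial.transform import Rotation as R
def onplane(f,uv,z):
    K,V=f['mtx'],f['view']; Rm,t=V[:3,:3],V[:3,3]
    c=-Rm.T@t; uv=np.atleast_2d(uv)
    d=(Rm.T@np.linalg.inv(K)@np.c_[uv,np.ones(len(uv))].T).T
    return c+d*((np.array(z)-c[2])/d[:,2])[:,None]
def proj(f,P):
    P=np.atleast_2d(P); p=(f['view'][:3,:3]@P.T).T+f['view'][:3,3]
    q=(f['mtx']@p.T).T; return q[:,:2]/q[:,2:]
def cam(f): return -f['view'][:3,:3].T@f['view'][:3,3]
def load(n): return dict(np.load(f'pics/{n}.npz'))
def grab(n,name,crop=None,s=1):
    from bench import eyes
    f=eyes.grab_frame(n); np.savez(f'pics/{name}.npz',mtx=f['mtx'],view=f['view'],frame=f['frame'])
    im=f['frame'][:,:,::-1]
    cv2.imwrite(f'pics/{name}.png',im); return f
E
python3 - <<'E'
from h import *
f=load('top0'); print('cam',cam(f))
c=lambda p:np.array(p)/6+np.array([195,195])-.4
r=onplane(f,c([[70,303],[490,268],[470,80],[57,118]]),.096); print('roof',r.round(4))
p=onplane(f,c([[115,498],[737,440],[703,108]]),.010); print('plate',p.round(4))
print('stud,eye,hooktip',onplane(f,c([[638,252],[357,390],[415,342]]),.034).round(4))
print('cap',onplane(f,c([[630,140]]),.04).round(4), 'slot',onplane(f,c([[305,300]]),.01).round(4))
c2=lambda p:np.array(p)/7+np.array([370,195])-.4
print('stand shelf',onplane(f,c2([[137,180],[635,85],[190,405],[600,335]]),.115).round(4))
print('grips',onplane(f,c2([[293,245],[635,178]]),.171).round(4))
print('foot',onplane(f,c2([[120,478],[65,225],[690,310]]),.01).round(4))
for n,uv in dict(cutter=(291,311),pot=(403,169),blue=(438,307),driver=(380,314),hs=(456,176),green=(173,257)).items(): print(n,onplane(f,[uv],.01).round(3))
E
```

```text
cam [0.32945669 0.1532548  1.14598644]
roof [[0.5196 0.3696 0.096 ]
 [0.5302 0.2201 0.096 ]
 [0.5996 0.2272 0.096 ]
 [0.5874 0.3758 0.096 ]]
plate [[0.4595 0.3685 0.01  ]
 [0.4782 0.1311 0.01  ]
 [0.6092 0.1422 0.01  ]]
stud,eye,hooktip [[0.5475 0.1679 0.034 ]
 [0.4961 0.2741 0.034 ]
 [0.5141 0.2524 0.034 ]]
cap [[0.5897 0.1704 0.04  ]] slot [[0.5351 0.2969 0.01  ]]
stand shelf [[ 0.5643 -0.0213  0.115 ]
 [ 0.5921 -0.1755  0.115 ]
 [ 0.4948 -0.0343  0.115 ]
 [ 0.5145 -0.1595  0.115 ]]
grips [[ 0.5319 -0.0559  0.171 ]
 [ 0.5503 -0.1557  0.171 ]]
foot [[ 0.4876 -0.0291  0.01  ]
 [ 0.5732 -0.0143  0.01  ]
 [ 0.5414 -0.2221  0.01  ]]
cutter [[0.381 0.193 0.01 ]]
pot [[ 0.714 -0.078  0.01 ]]
blue [[ 0.385 -0.142  0.01 ]]
driver [[ 0.371 -0.009  0.01 ]]
hs [[ 0.695 -0.204  0.01 ]]
green [[0.508 0.463 0.01 ]]
```

```bash
python3 - <<'E'
from h import *
from bench import kinematics, monitor
s=monitor.sense(); print(s['clock'])
f=load('wrist0'); T=R.from_quat(s['ee_rot']).as_matrix(); p=s['position']
print('cam in tool',T.T@(cam(f)-p)); print('cam axes in tool (cols x,y,z)',(T.T@f['view'][:3,:3].T).round(3)); print('T',T.round(3))
# candidate tool orientations: tool x dir lean a toward +x of unit with yaw
def ori(yaw,lean,flip=0):
    # own frame of puller: z up; tool x=-own z, jaw z = +-own y
    P=R.from_euler('z',yaw,degrees=True)*R.from_euler('y',-lean,degrees=True)
    M=P.as_matrix(); zz=M[:,1]*(1-2*flip); xx=-M[:,2]; yy=np.cross(zz,xx)
    return P,R.from_matrix(np.c_[xx,yy,zz]).as_quat()
for yaw in (10.4,4.5):
  for fl in (0,1):
    for lean,pos in ((0,[.55,-.156,.25]),(0,[.532,-.056,.25]),(36,[.43,.28,.16]),(36,[.46,.32,.16])):
      P,q=ori(yaw,lean,fl); j=kinematics.ik(pos,q); print(yaw,fl,lean,None if j is None else np.round(j,2))
E
```

```text
0.15
cam in tool [-0.14069037  0.07467798  0.0018249 ]
cam axes in tool (cols x,y,z) [[-0.    -0.292  0.956]
 [ 0.    -0.956 -0.292]
 [ 1.     0.     0.   ]]
T [[-0.     0.971  0.24 ]
 [ 0.001  0.24  -0.971]
 [-1.     0.    -0.001]]
10.4 0 0 [-0.48  0.4   1.32 -0.    1.42 -2.23]
10.4 0 0 [-0.32  0.32  1.44 -0.    1.38 -2.08]
10.4 0 36 [ 0.42  0.15  2.06 -0.42  0.34 -0.98]
10.4 0 36 [ 0.48  0.25  1.93 -0.47  0.39 -0.89]
10.4 1 0 [-0.48  0.4   1.32 -0.    1.42  0.91]
10.4 1 0 [-0.32  0.32  1.44 -0.    1.38  1.07]
10.4 1 36 [ 0.42  0.15  2.06 -0.42  0.34  2.16]
10.4 1 36 [ 0.48  0.25  1.93 -0.47  0.39  2.25]
4.5 0 0 [-0.48  0.4   1.32 -0.    1.42 -2.13]
4.5 0 0 [-0.32  0.32  1.44 -0.    1.38 -1.97]
4.5 0 36 [ 0.46  0.17  2.04 -0.59  0.4  -0.71]
4.5 0 36 [ 0.51  0.27  1.91 -0.6   0.45 -0.66]
4.5 1 0 [-0.48  0.4   1.32  0.    1.42  1.01]
4.5 1 0 [-0.32  0.32  1.44 -0.    1.38  1.17]
4.5 1 36 [ 0.46  0.17  2.04 -0.59  0.4   2.43]
4.5 1 36 [ 0.51  0.27  1.91 -0.6   0.45  2.48]
```

```bash
cat >> h.py <<'E'
def ori(yaw,lean,flip=0):
    P=R.from_euler('z',yaw,degrees=True)*R.from_euler('y',-lean,degrees=True)
    M=P.as_matrix(); zz=M[:,1]*(1-2*flip); xx=-M[:,2]; yy=np.cross(zz,xx)
    return P,R.from_matrix(np.c_[xx,yy,zz]).as_quat()
E
python3 - <<'E'
from h import *
from bench import kinematics, monitor
for lean in (25,35,45,50):
  for x in (.3,.34,.38,.42):
    for z in (.2,.24):
      a=np.deg2rad(10.4); y=-.105-( .53-x)*np.sin(a)
      j=kinematics.ik([x,y,z],ori(10.4,lean)[1]); print(lean,x,z,None if j is None else np.round(j,2))
s=monitor.sense()
print(kinematics.ik([.0103,-.43,.40],s['ee_rot']),kinematics.ik([.1,-.5,.38],s['ee_rot']))
E
```

```text
25 0.3 0.2 None
25 0.3 0.24 None
25 0.34 0.2 None
25 0.34 0.24 None
25 0.38 0.2 [-0.89 -0.12  2.13  0.47  0.96 -2.88]
25 0.38 0.24 [-0.89 -0.17  2.06  0.44  1.07 -2.82]
25 0.42 0.2 [-0.77 -0.03  2.06  0.45  0.91 -2.77]
25 0.42 0.24 [-0.77 -0.09  1.99  0.42  1.02 -2.71]
35 0.3 0.2 None
35 0.3 0.24 None
35 0.34 0.2 None
35 0.34 0.24 None
35 0.38 0.2 None
35 0.38 0.24 None
35 0.42 0.2 None
35 0.42 0.24 None
45 0.3 0.2 [-1.54 -0.32  2.43  0.81  1.29  2.65]
45 0.3 0.24 [-1.54 -0.4   2.35  0.79  1.4   2.77]
45 0.34 0.2 [-1.33 -0.25  2.39  0.89  1.14  2.76]
45 0.34 0.24 [-1.33 -0.33  2.32  0.84  1.24  2.88]
45 0.38 0.2 [-1.14 -0.17  2.33  0.95  1.01  2.84]
45 0.38 0.24 None
45 0.42 0.2 None
45 0.42 0.24 None
50 0.3 0.2 [-1.62 -0.3   2.47  0.87  1.35  2.54]
50 0.3 0.24 [-1.62 -0.39  2.4   0.85  1.46  2.67]
50 0.34 0.2 [-1.4  -0.24  2.43  0.97  1.19  2.63]
50 0.34 0.24 [-1.4  -0.33  2.36  0.92  1.29  2.77]
50 0.38 0.2 [-1.21 -0.16  2.38  1.05  1.05  2.7 ]
50 0.38 0.24 [-1.21 -0.25  2.31  0.98  1.13  2.85]
50 0.42 0.2 [-1.04 -0.08  2.32  1.12  0.93  2.76]
50 0.42 0.24 None
[-1.82045871e+00  3.47430702e-02  1.39977483e+00 -3.01736009e-04
  1.70799644e+00 -4.92525610e-01] [-1.60346111e+00  2.23665930e-01  1.23422606e+00 -9.40617337e-05
  1.68466508e+00 -2.75497523e-01]
```

```bash
python3 - <<'E'
from h import *
from bench import env,kinematics, monitor
s=monitor.sense(); j=s['joints']
q=ori(10.4,0)[1]
jt=kinematics.ik([.38,-.10,.24],q); print(np.round(jt,2))
j1=np.array([-1.55,0.1,1.40,0,1.70,j[5]]); env.set_joints(j1)
print(monitor.sense()['position'])
j2=j1.copy(); j2[0]=jt[0]; j2[5]=jt[5]; env.set_joints(j2); print(monitor.sense()['position'])
env.set_joints(jt)
grab('wrist','w1'); grab('top','t1'); grab('scene','s1'); print(monitor.sense()['clock'])
E
```

```text
[-0.56  0.01  1.84 -0.    1.3  -2.31]
[ 0.12513162 -0.42586891  0.37100467]
[ 0.42478694 -0.12845011  0.37198606]
3.425
```

View pics/w1.png

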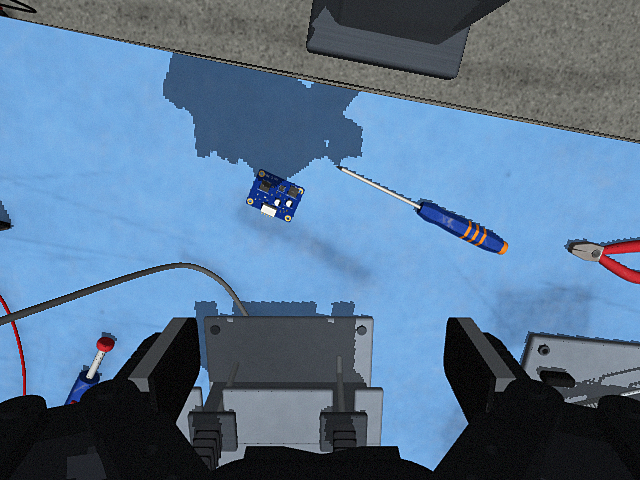

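View pics/s1.png

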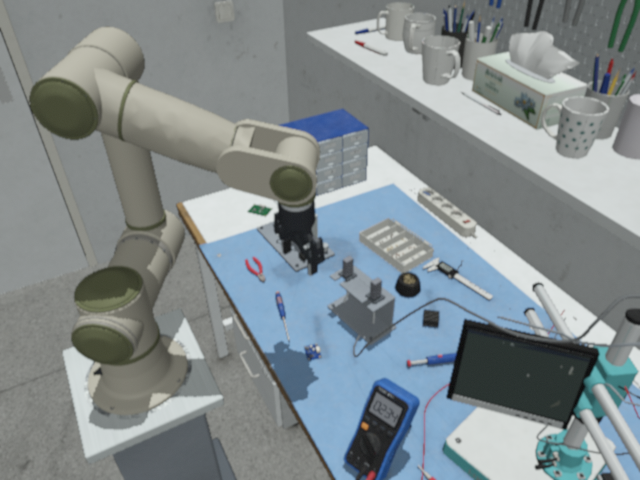

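```bash
python3 - <<'E'
import cv2
a=cv2.imread('pics/w1.png')
cv2.imwrite('pics/w1a.png',cv2.resize(a[310:470,180:400],None,fx=3.6,fy=3.6,interpolation=cv2.INTER_CUBIC))
E
```

```text
(no output)
```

View pics/w1a.png

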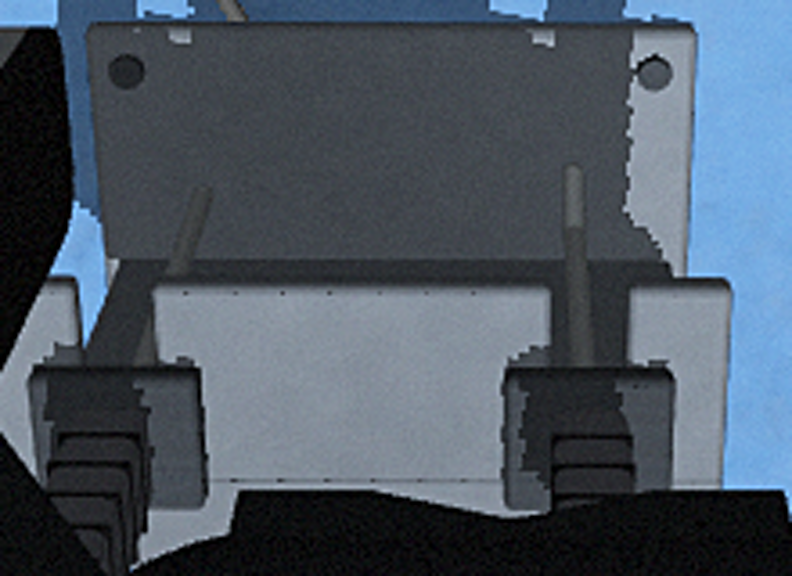

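```bash
python3 - <<'E'
from h import *
f=load('w1')
rot=R.from_euler('z',10.4,degrees=True).as_matrix()
for n,o in dict(left=(.5319,-.0559),right=(.5503,-.1557)).items():
    o=np.array([*o,.115]); pts=np.array([[0,0,-10],[0,0,-40],[0,0,-72],[-9.4,0,-84.9],[-11,0,-87.2],[0,0,-88],[17,18,6],[-17,18,6],[-17,-18,6]])/1000
    print(n,((proj(f,o+pts@rot.T)-[180,310])*3.6).round(0).tolist())
E
```

```text
left [[597.0, 399.0], [590.0, 312.0], [584.0, 233.0], [582.0, 174.0], [582.0, 164.0], [581.0, 198.0], [684.0, 517.0], [689.0, 384.0], [515.0, 384.0]]
right [[136.0, 399.0], [166.0, 312.0], [193.0, 233.0], [201.0, 174.0], [202.0, 164.0], [205.0, 198.0], [208.0, 517.0], [199.0, 384.0], [25.0, 384.0]]
```

The kinked shaft is in the left bay: its kink is at about (573,228) in the crop and its end at (573,165), both close to the predicted bend and tip. The right bay's shaft is straight. Next I'll refine the pose.

```bash
python3 - <<'E'
from h import *
f=load('w1'); rot=R.from_euler('z',10.4,degrees=True).as_matrix()
c=lambda p:np.array(p)/3.6+np.array([180,310])-.4
r=onplane(f,c([[507,369],[674,369],[670,507],[36,369],[201,369],[207,507]]),.121); print(r.round(4))
print('left centre from front edge', r[:2].mean(0)+rot@[.017,0,0], 'right',r[3:5].mean(0)+rot@[.017,0,0])
d=r[1]-r[0]; print('yaw',np.degrees(np.arctan2(-d[0],d[1])), np.linalg.norm(d[:2]))
d=r[0]-r[3]; print('yaw collar-collar',np.degrees(np.arctan2(-d[0],d[1])), np.linalg.norm(d[:2]))
print('shelf slots at .115', onplane(f,c([[551,287],[630,283],[155,287],[78,280],[728,283]]),.115).round(4))
d=onplane(f,c([[90,25],[693,25]]),.01);print('foot front',d.round(4)); d=d[1]-d[0]; print(np.degrees(np.arctan2(-d[0],d[1])),np.linalg.norm(d))
import cv2
a=cv2.imread('pics/t1.png'); cv2.imwrite('pics/t1b.png',cv2.resize(a[190:290,370:480],None,fx=7,fy=6,interpolation=cv2.INTER_CUBIC))
E
```

```text
[[ 0.5148 -0.0794  0.121 ]
 [ 0.5086 -0.0455  0.121 ]
 [ 0.5429 -0.039   0.121 ]
 [ 0.5324 -0.1749  0.121 ]
 [ 0.5263 -0.1414  0.121 ]
 [ 0.5608 -0.1359  0.121 ]]
left centre from front edge [ 0.52841482 -0.05937755  0.121     ] right [ 0.54606588 -0.15505004  0.121     ]
yaw 10.453218259310542 0.034395991598377994
yaw collar-collar 10.453218259310532 0.09710639180164213
shelf slots at .115 [[ 0.498  -0.0732  0.115 ]
 [ 0.4941 -0.0573  0.115 ]
 [ 0.5129 -0.1538  0.115 ]
 [ 0.5141 -0.1696  0.115 ]
 [ 0.4905 -0.0374  0.115 ]]
foot front [[ 0.5136 -0.1955  0.01  ]
 [ 0.4839 -0.0341  0.01  ]]
10.419027067968054 0.16408903792648297
```

```bash
python3 - <<'E'
from h import *
from bench import env,kinematics, monitor
q=ori(10.4,0)[1]
env.movel([.5315,-.0575,.215],velocity=.15,frame=q)
f=grab('wrist','w2'); grab('scene','s2')
s=monitor.sense(); print(s['clock'],s['position'],s['contact_force'])
rot=R.from_euler('z',10.4,degrees=True).as_matrix()
E
```

```text
4.7333 [ 0.53118703 -0.05769356  0.21534003] [ 0.91152406 -0.06262952 -0.16805515]
```

View pics/w2.png

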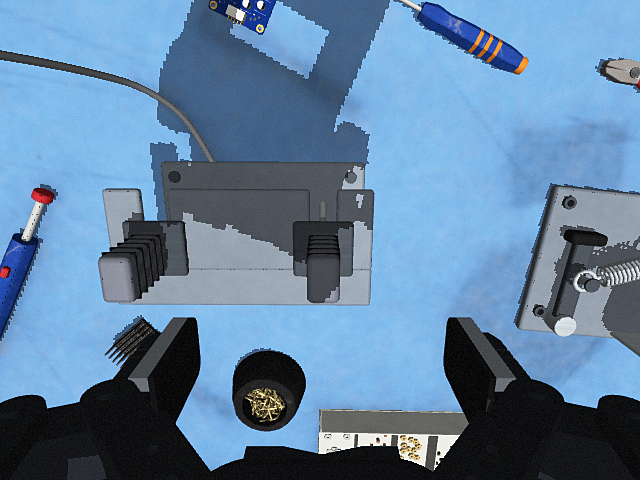

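```bash
python3 - <<'E'
from h import *
f=load('w2'); print(cam(f))
rot=R.from_euler('z',10.4,degrees=True).as_matrix()
print(proj(f,[[.5315,-.0575,.171],[.5503,-.1557,.171],[.531,-.0577,.215]]))
o=np.array([.5315,-.0575,.115])
print(proj(f,o+np.array([[12,8,56],[-12,8,56],[-17,18,6],[-17,-18,6]])/1000@rot.T))
import cv2
cv2.imwrite('pics/w2a.png',cv2.resize(f['frame'][150:320,90:390,::-1],None,fx=2.6,fy=2.6,interpolation=cv2.INTER_CUBIC))
E
```

```text
[ 0.45872528 -0.07272996  0.35592661]
[[325.68862338 280.89821159]
 [114.85536263 282.34285914]
 [326.4455607  323.76278933]]
[[342.21832815 304.0960024 ]
 [342.96010687 256.87855568]
 [356.27097278 220.90293892]
 [293.75251721 220.89174172]]
```

View pics/w2a.png

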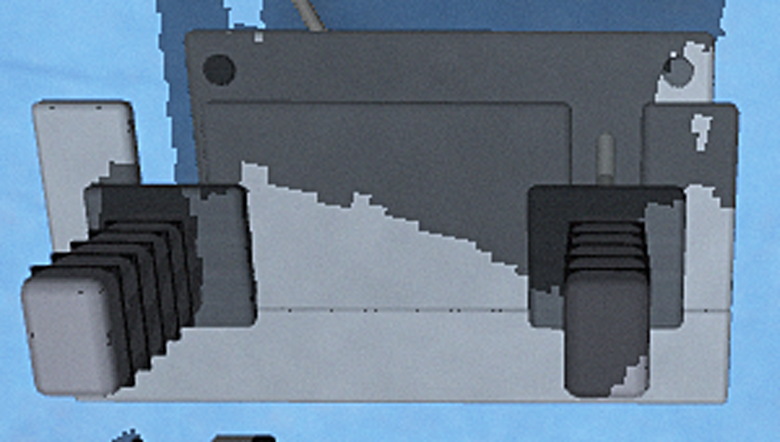

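```bash
python3 - <<'E'
from h import *
from bench import env,kinematics, monitor
q=ori(10.4,0)[1]
s=lambda:(lambda s:print(round(s['clock'],2),s['position'].round(4),s['contact_force'].round(2),round(s['finger_gap'],3)))(monitor.sense())
env.movel([.5307,-.058,.215],velocity=.1,frame=q)
env.movel([.5307,-.058,.131],velocity=.1,frame=q,guard=8); s()
env.close_gripper(60); s()
env.hold(.2); s()
env.movel([.5307,-.058,.240],velocity=.12,frame=q); s()
grab('wrist','w3'); grab('scene','s3'); grab('top','t3')
E
```

```text
5.97 [ 0.531  -0.0581  0.1316] [-0.13  0.28 -0.16] 1.001
6.61 [ 0.5308 -0.058   0.1312] [ 0.05 -0.33  1.  ] 0.179
6.81 [ 0.5308 -0.058   0.1312] [-0.38  0.45  2.48] 0.184
7.87 [ 0.5304 -0.0579  0.2391] [-1.04  0.34 -1.78] 0.177
```

View pics/w3.png

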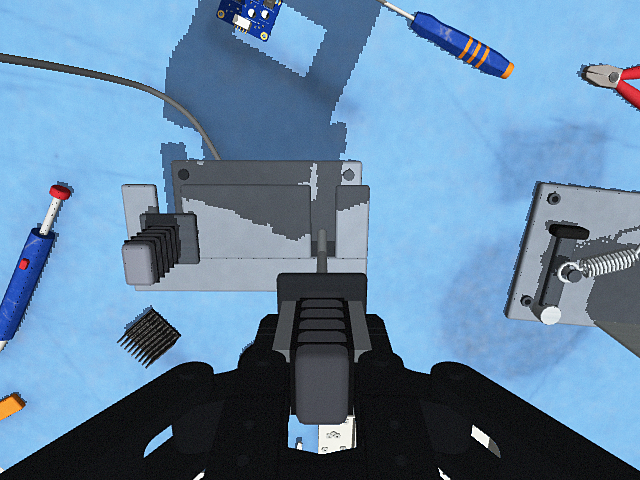

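View pics/s3.png

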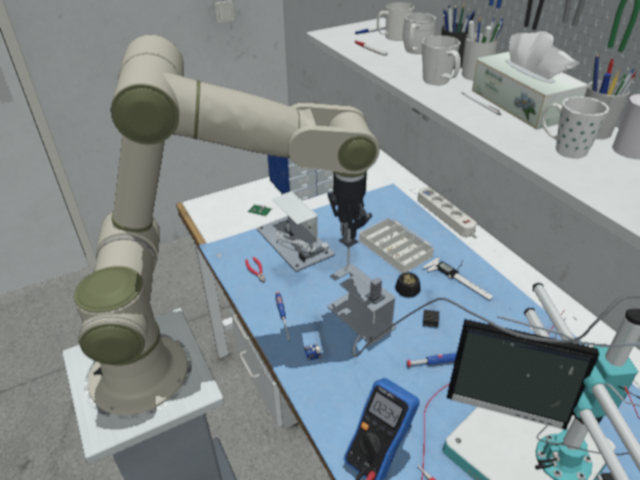

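```bash
python3 - <<'E'
from h import *
import cv2
f=load('w3'); rot=R.from_euler('z',10.4,degrees=True).as_matrix()
o=np.array([.5304,-.0579,.2391-.0162])
for n,p in dict(tip=[-9.4,0,-84.9],tipend=[-11,0,-87.2],bend=[0,0,-72],collFL=[-17,18,6],collFR=[-17,-18,6],gF1=[-12,8,56],gF2=[-12,-8,56],gB1=[12,8,56],gB2=[12,-8,56]).items(): print(n,proj(f,o+rot@np.array(p)/1000).round(1))
cv2.imwrite('pics/w3a.png',cv2.resize(f['frame'][210:440,240:400,::-1],None,fx=2.6*1.3,fy=2.6,interpolation=cv2.INTER_CUBIC))
E
```

```text
tip [[324.7 230.3]]
tipend [[324.6 226.7]]
bend [[324.8 251.9]]
collFL [[373.3 272. ]]
collFR [[279.6 272. ]]
gF1 [[357.7 353.7]]
gF2 [[299.2 353.7]]
gB1 [[355.6 426.6]]
gB2 [[300.5 426.6]]
```

View pics/w3a.png

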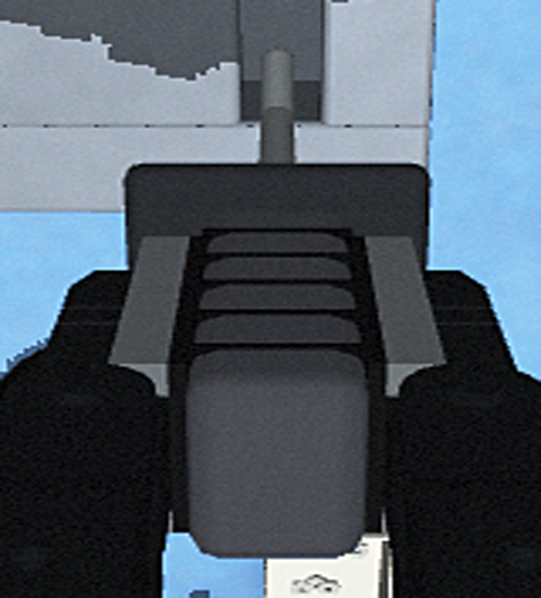

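```bash
cat >> h.py <<'E'
U_YAW=4.5
def tcp_for_tip(tip,yaw=U_YAW,lean=36):
    P,q=ori(yaw,lean)
    o=np.array(tip)-P.apply(np.array([-9.4,0,-84.9])/1000)
    return o+P.apply([0,0,.0162]),q
def tip_now(s):
    T=R.from_quat(s['ee_rot']).as_matrix(); 
    own=np.c_[-T[:,1],T[:,2],-T[:,0]]
    return s['position']+own@(np.array([-9.4,0,-84.9-16.2])/1000), own
E
python3 - <<'E'
from h import *
from bench import env,kinematics, monitor
s=lambda:(lambda s:print(round(s['clock'],2),s['position'].round(4),s['joints'].round(2),s['contact_force'].round(2),'tip',tip_now(s)[0].round(4)))(monitor.sense())
s()
env.movel([.44,.0,.27],velocity=.15,frame=ori(10.4,0)[1]); s()
p,q=tcp_for_tip([.4961,.2741,.085]); print(p)
env.movel([p[0]-.02,.17,.24],velocity=.12,frame=ori(4.5,20)[1]); s()
env.movel(p,velocity=.1,frame=q); s()
grab('wrist','w4'); grab('scene','s4'); grab('top','t4')
E
```

```text
8.02 [ 0.5305 -0.0579  0.2393] [-0.33  0.33  1.46 -0.    1.36 -2.08] [ 0.93 -0.55 -1.04] tip [ 0.5211 -0.0596  0.1382]
8.91 [ 4.404e-01 -3.000e-04  2.698e-01] [-0.27  0.1   1.67 -0.    1.38 -2.02] [ 0.96 -0.03 -1.37] tip [ 0.4311 -0.002   0.1687]
[0.44443942 0.27003422 0.1723168 ]
10.5 [0.4246 0.1697 0.2401] [ 0.13 -0.02  1.91 -0.02  0.91 -1.5 ] [-0.47 -0.11 -1.59] tip [0.4503 0.1717 0.1419]
11.88 [0.4445 0.27   0.1725] [ 0.42  0.15  2.01 -0.5   0.42 -0.83] [-0.48  0.2  -1.71] tip [0.4962 0.2741 0.0852]
```

View pics/w4.png

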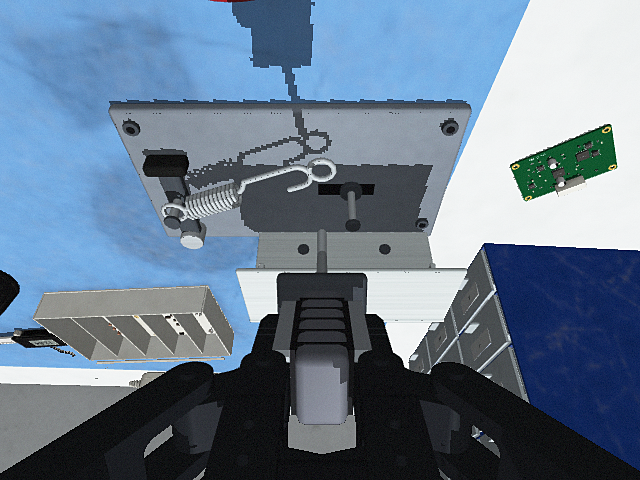

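View pics/t4.png

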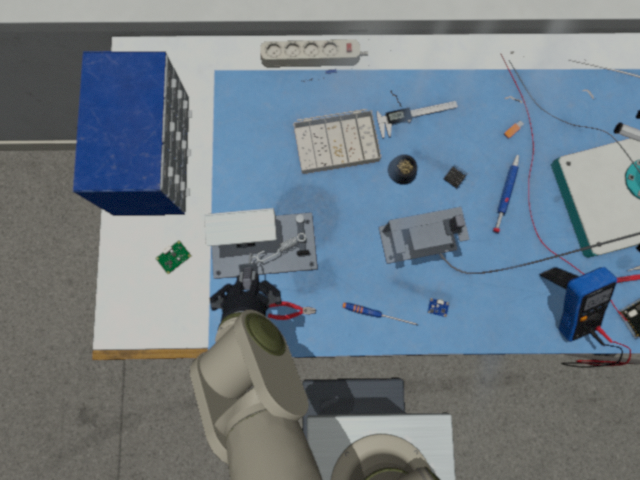

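```bash
python3 - <<'E'
from h import *
import cv2
f=load('w4'); 
cv2.imwrite('pics/w4a.png',cv2.resize(f['frame'][90:300,140:400,::-1],None,fx=3,fy=2.8,interpolation=cv2.INTER_CUBIC))
cv2.imwrite('pics/w4b.png',cv2.resize(f['frame'][130:260,270:390,::-1],None,fx=6,fy=4.6,interpolation=cv2.INTER_CUBIC))
print(cam(f))
E
```

```text
[0.30167834 0.25695029 0.24227713]
```

View pics/w4a.png

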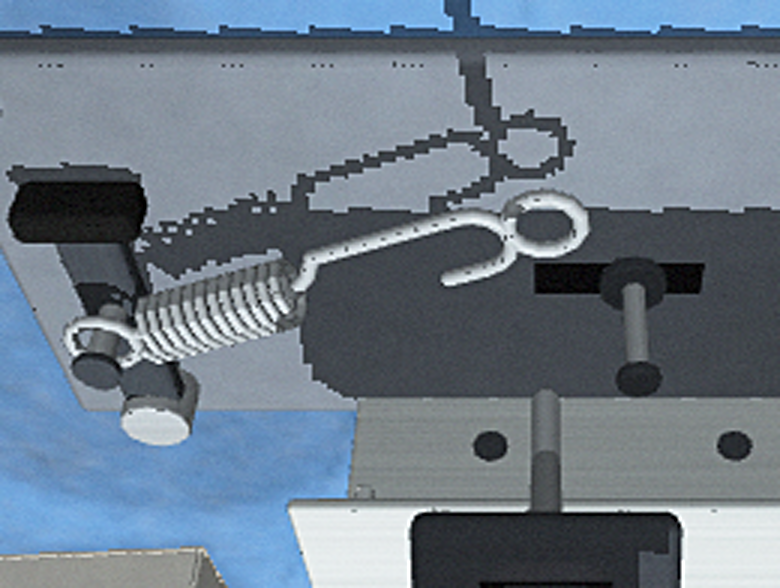

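View pics/w4b.png

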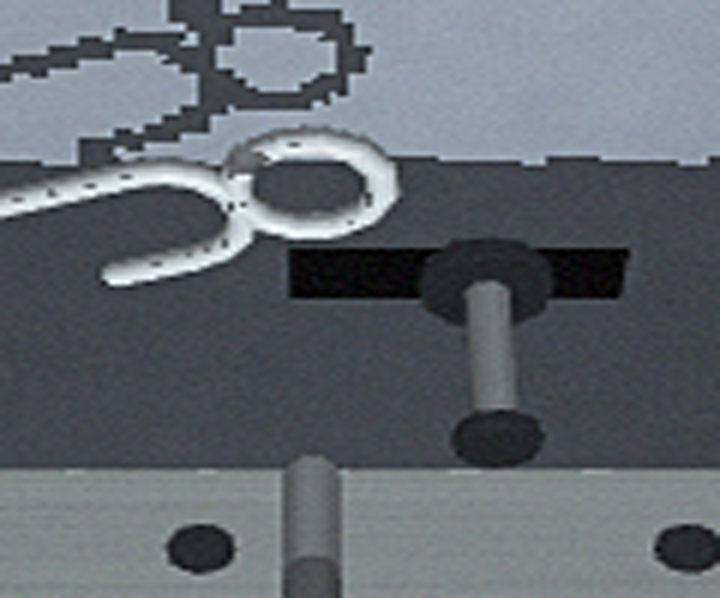

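```bash
python3 - <<'E'
from h import *
f=load('w4'); f2=load('t4')
P=ori(4.5,36)[0]; tip=np.array([.4962,.2741,.0852])
o=tip-P.apply(np.array([-9.4,0,-84.9])/1000)
for n,p in dict(tip=[-9.4,0,-84.9],end=[-11,0,-87.2],bend=[0,0,-72],cL=[-17,18,6],cR=[-17,-18,6]).items(): print(n,proj(f,o+P.apply(np.array(p)/1000)).round(1))
for n,uv,z in (('eye',(321.7,170.2),.034),('stud',(174.3,210.7),.034),('htip',(288,189.8),.034),('head',(352.8,225.2),.0485),('postbase',(351.2,189.8),.014),('slotL',(270+288/6-.4,130+297/4.6),.01),('slotR',(270+622/6,130+297/4.6),.01),('plateFL',(140+5,90+48/2.8),.01)):
    print(n,onplane(f,[uv],z).round(4))
print('expected stud etc in w4', proj(f,[[.5475,.1679,.034],[.4961,.2741,.034],[.5373,.2975,.0485]]))
E
```

```text
tip [[324.7 231.6]]
end [[324.6 228. ]]
bend [[324.8 253.3]]
cL [[373.1 274.5]]
cR [[279.6 274.4]]
eye [[0.4946 0.2722 0.034 ]]
stud [[0.5437 0.1659 0.034 ]]
htip [[0.5149 0.25   0.034 ]]
head [[0.5327 0.2978 0.0485]]
postbase [[0.5316 0.2979 0.014 ]]
slotL [[0.543  0.2728 0.01  ]]
slotR [[0.5395 0.3171 0.01  ]]
plateFL [[0.4716 0.1567 0.01  ]]
expected stud etc in w4 [[177.98959124 214.19848492]
 [324.35482069 172.02008712]
 [351.57389826 229.20956555]]
```

```bash
python3 - <<'E'
from h import *
from bench import env,kinematics, monitor
import cv2
s=lambda:(lambda s:print(round(s['clock'],2),s['position'].round(4),s['joints'].round(2),s['contact_force'].round(2),'tip',tip_now(s)[0].round(4)))(monitor.sense())
p,q=tcp_for_tip([.4955,.2738,.045])
print(env.movel(p,velocity=.06,frame=q,guard=5)); s()
f=grab('wrist','w5'); f2=grab('top','t5')
cv2.imwrite('pics/w5b.png',cv2.resize(f['frame'][160:270,260:380,::-1],None,fx=6,fy=5,interpolation=cv2.INTER_CUBIC))
print(proj(f,[[.4955,.2738,.034],tip_now(monitor.sense())[0]]))
E
```

```text
False
12.84 [0.444  0.2698 0.1326] [ 0.42  0.23  2.06 -0.67  0.32 -0.65] [-0.24  0.14 -0.89] tip [0.4957 0.2739 0.0453]
[[324.37023009 217.01849749]
 [324.62493828 231.96015212]]
```

View pics/w5b.png

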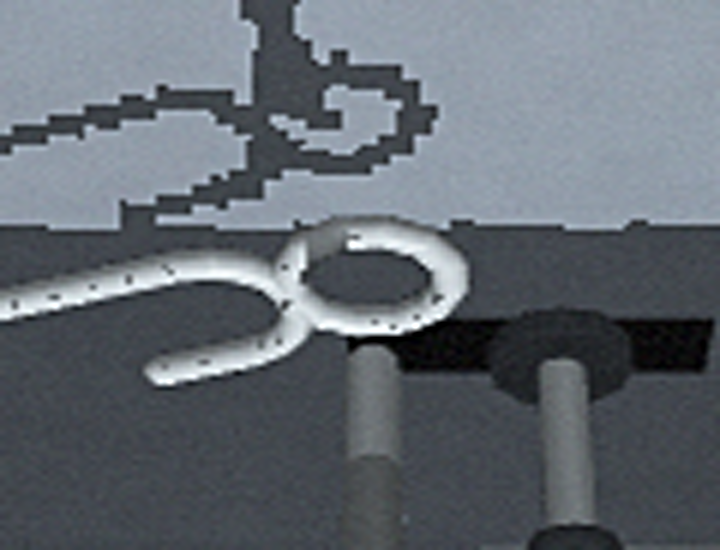

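```bash
python3 - <<'E'
from h import *
from bench import env,kinematics, monitor
import cv2
s=lambda:(lambda s:print(round(s['clock'],2),s['position'].round(4),s['contact_force'].round(2),s['ft_torque'].round(2),'tip',tip_now(s)[0].round(4)))(monitor.sense())
p,q=tcp_for_tip([.4939,.2738,.045]); env.movel(p,velocity=.03,frame=q)
p,q=tcp_for_tip([.4939,.2738,.027])
print(env.movel(p,velocity=.03,frame=q,guard=4)); s()
f=grab('wrist','w6'); grab('scene','s6')
cv2.imwrite('pics/w6b.png',cv2.resize(f['frame'][160:290,260:380,::-1],None,fx=6,fy=4.5,interpolation=cv2.INTER_CUBIC))
E
```

```text
False
13.94 [0.4423 0.2698 0.1144] [-0.57  0.44 -0.76] [0.  0.4 0. ] tip [0.494  0.2739 0.0271]
```

View pics/w6b.png

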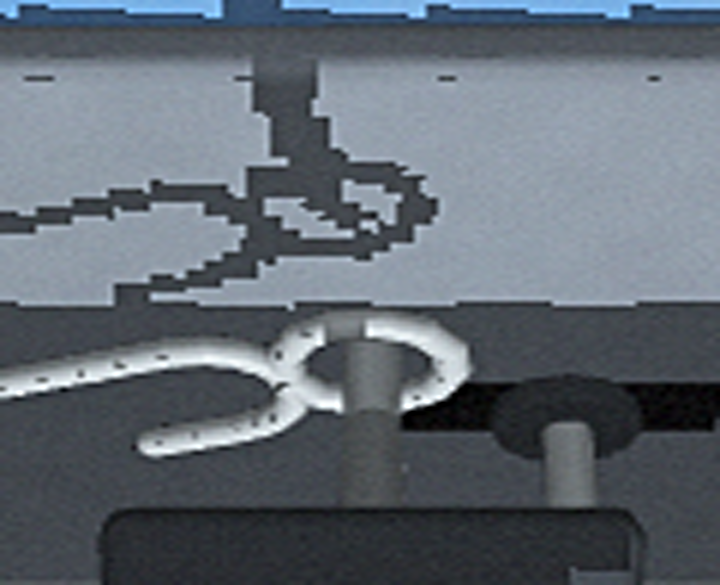

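```bash
cat >> h.py <<'E'
STUD=np.array([.5450,.1675])
def pol(r,deg,z): # deg from world y towards robot
    a=np.deg2rad(deg); return np.array([STUD[0]-r*np.sin(a),STUD[1]+r*np.cos(a),z])
def show():
    from bench import monitor
    s=monitor.sense(); t,own=tip_now(s); v=t[:2]-STUD
    print(round(s['clock'],2),'j',s['joints'].round(2),'F',s['contact_force'].round(2),'M',s['ft_torque'].round(2),'gap',round(s['finger_gap'],3),'tip',t.round(4),'r',round(np.hypot(*v)*1e3,1),'deg',round(np.degrees(np.arctan2(-v[0],v[1])),2))
E
python3 - <<'E'
from h import *
from bench import env,kinematics, monitor
show()
for r,d in ((.1222,25.6),(.15,25.6),(.1762,25.6),(.1762,15),(.1762,9),(.1762,4.5),(.1762,3),(.15,4.5)):
    p,q=tcp_for_tip(pol(r,d,.027)); j=kinematics.ik(p,q); print(r,d,p.round(3),None if j is None else np.round(j,2))
E
```

```text
14.04 j [ 0.42  0.26  2.08 -0.79  0.28 -0.53] F [ 0.17 -0.15 -1.19] M [-0.06  0.41 -0.01] gap 0.179 tip [0.494  0.2739 0.0273] r 118.0 deg 25.59
0.1222 25.6 [0.441 0.274 0.114] [ 0.43  0.26  2.07 -0.79  0.29 -0.51]
0.15 25.6 [0.429 0.299 0.114] [ 0.5   0.28  2.05 -0.84  0.33 -0.41]
0.1762 25.6 [0.417 0.322 0.114] [ 0.57  0.3   2.02 -0.86  0.37 -0.33]
0.1762 15 [0.448 0.334 0.114] [ 0.56  0.35  1.94 -0.8   0.38 -0.41]
0.1762 9 [0.466 0.337 0.114] [ 0.54  0.38  1.9  -0.77  0.39 -0.46]
0.1762 4.5 [0.48  0.339 0.114] [ 0.53  0.4   1.87 -0.74  0.39 -0.5 ]
0.1762 3 [0.484 0.339 0.114] [ 0.52  0.4   1.86 -0.73  0.39 -0.51]
0.15 4.5 [0.482 0.313 0.114] [ 0.47  0.37  1.92 -0.72  0.35 -0.55]
```

```bash
python3 - <<'E'
from h import *
from bench import env,kinematics, monitor
import cv2
env.close_gripper(115); show()
for r in (.14,.1762):
    p,q=tcp_for_tip(pol(r,25.6,.027)); print(env.movel(p,velocity=.04,frame=q,guard=12)); show()
f=grab('wrist','w7'); grab('scene','s7'); grab('top','t7')
cv2.imwrite('pics/w7b.png',cv2.resize(f['frame'][130:300,140:400,::-1],None,fx=3,fy=3,interpolation=cv2.INTER_CUBIC))
E
```

```text
14.26 j [ 0.42  0.26  2.08 -0.79  0.28 -0.53] F [-1.   -0.66 -1.49] M [0.01 0.36 0.  ] gap 0.173 tip [0.494  0.2738 0.0271] r 117.9 deg 25.64
False
14.96 j [ 0.48  0.27  2.06 -0.83  0.32 -0.44] F [ 1.3  -2.01 -0.82] M [-0.57  0.18 -0.4 ] gap 0.175 tip [0.4845 0.2937 0.027 ] r 139.9 deg 25.63
False
16.02 j [ 0.57  0.3   2.02 -0.86  0.38 -0.33] F [ 2.8  -5.04 -1.13] M [-1.13 -0.1  -0.84] gap 0.171 tip [0.4687 0.3264 0.0269] r 176.2 deg 25.66
```

View pics/w7b.png

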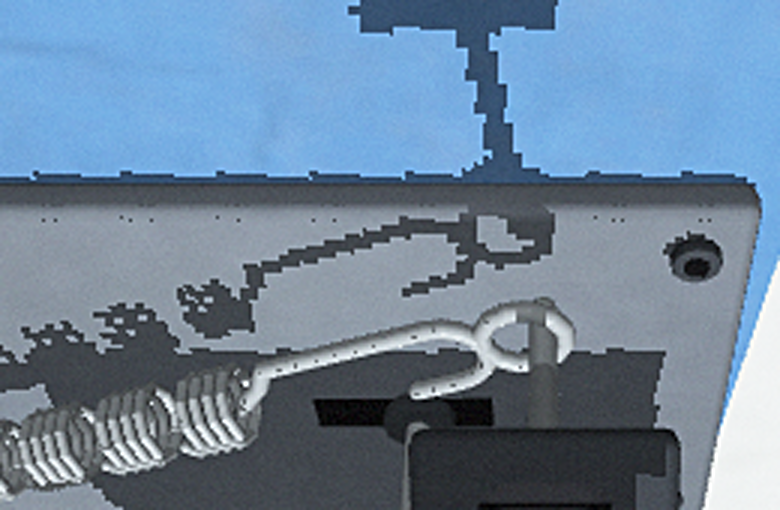

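```bash
python3 - <<'E'
from h import *
from bench import env,kinematics, monitor
import cv2
for d in (20.5,16,12.5):
    p,q=tcp_for_tip(pol(.1765,d,.027)); print(env.movel(p,velocity=.05,frame=q,guard=8)); 
show()
f=grab('wrist','w8'); 
cv2.imwrite('pics/w8b.png',cv2.resize(f['frame'][130:300,140:400,::-1],None,fx=3,fy=3,interpolation=cv2.INTER_CUBIC))
E
```

```text
False
False
False
17.43 j [ 0.55  0.36  1.92 -0.79  0.39 -0.43] F [ 1.99 -5.53  0.15] M [-1.22  0.03 -0.89] gap 0.171 tip [0.5066 0.3395 0.0266] r 176.2 deg 12.59
```

View pics/w8b.png

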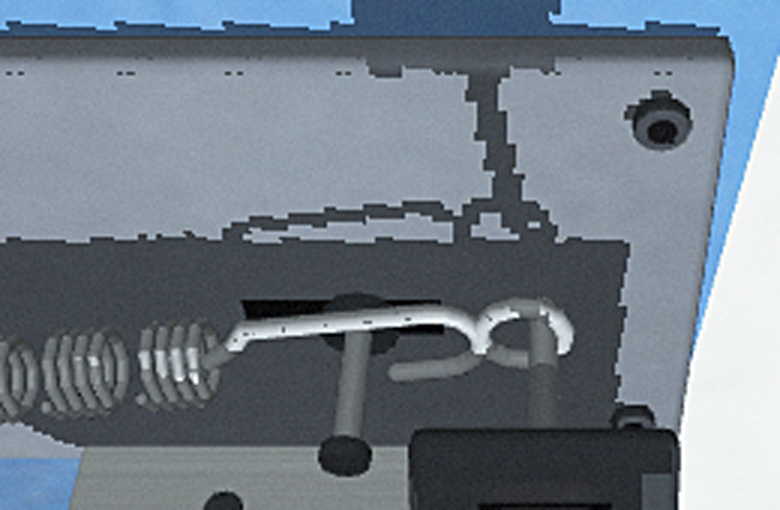

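```bash
python3 - <<'E'
from h import *
from bench import env,kinematics, monitor
import cv2
for d in (10,7.5,5.):
    p,q=tcp_for_tip(pol(.1768,d,.027)); print(env.movel(p,velocity=.04,frame=q,guard=5)); show()
f=grab('wrist','w9'); 
cv2.imwrite('pics/w9b.png',cv2.resize(f['frame'][130:300,140:400,::-1],None,fx=3,fy=3,interpolation=cv2.INTER_CUBIC))
E
```

```text
False
17.82 j [ 0.55  0.38  1.91 -0.77  0.39 -0.45] F [ 0.6  -6.06 -1.37] M [-1.26  0.1  -0.88] gap 0.175 tip [0.514  0.3413 0.0266] r 176.5 deg 10.11
False
18.16 j [ 0.54  0.39  1.89 -0.76  0.39 -0.47] F [ 0.38 -5.44  0.07] M [-1.29  0.2  -0.87] gap 0.177 tip [0.5216 0.3424 0.0265] r 176.5 deg 7.63
False
18.5 j [ 0.53  0.4   1.87 -0.74  0.39 -0.49] F [ 0.73 -6.28  0.56] M [-1.33  0.27 -0.91] gap 0.171 tip [0.5292 0.3433 0.0265] r 176.5 deg 5.13
```

View pics/w9b.png

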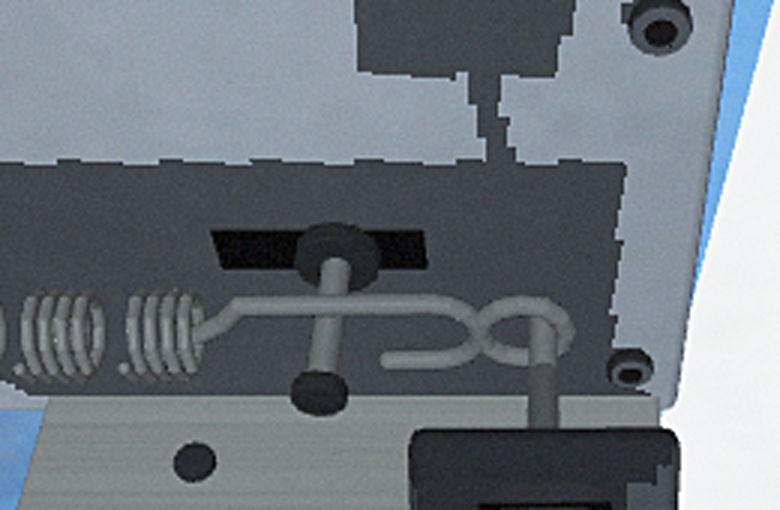

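```bash
python3 - <<'E'
from h import *
from bench import env,kinematics, monitor
import cv2
for r,d in ((.1768,4.4),(.166,4.4),(.158,4.5),(.152,4.5)):
    p,q=tcp_for_tip(pol(r,d,.027)); print(env.movel(p,velocity=.04,frame=q,guard=9)); env.hold(.1); show()
f=grab('wrist','w10'); 
cv2.imwrite('pics/w10b.png',cv2.resize(f['frame'][130:300,140:400,::-1],None,fx=3,fy=3,interpolation=cv2.INTER_CUBIC))
E
```

```text
False
18.9 j [ 0.53  0.4   1.87 -0.74  0.39 -0.5 ] F [ 0.73 -6.21 -0.47] M [-1.28  0.14 -0.88] gap 0.17 tip [0.5309 0.3435 0.0266] r 176.5 deg 4.57
False
19.42 j [ 0.51  0.39  1.89 -0.73  0.37 -0.52] F [ 0.54 -5.61 -0.38] M [-1.12  0.31 -0.78] gap 0.171 tip [0.5321 0.3327 0.0269] r 165.7 deg 4.45
False
19.87 j [ 0.49  0.38  1.9  -0.73  0.36 -0.53] F [-0.12 -3.81 -1.46] M [-0.9   0.36 -0.6 ] gap 0.175 tip [0.5326 0.3249 0.027 ] r 157.9 deg 4.5
False
20.27 j [ 0.48  0.37  1.91 -0.73  0.35 -0.55] F [ 0.11 -3.17 -0.6 ] M [-0.79  0.34 -0.51] gap 0.174 tip [0.5331 0.319  0.0271] r 152.0 deg 4.49
```

View pics/w10b.png

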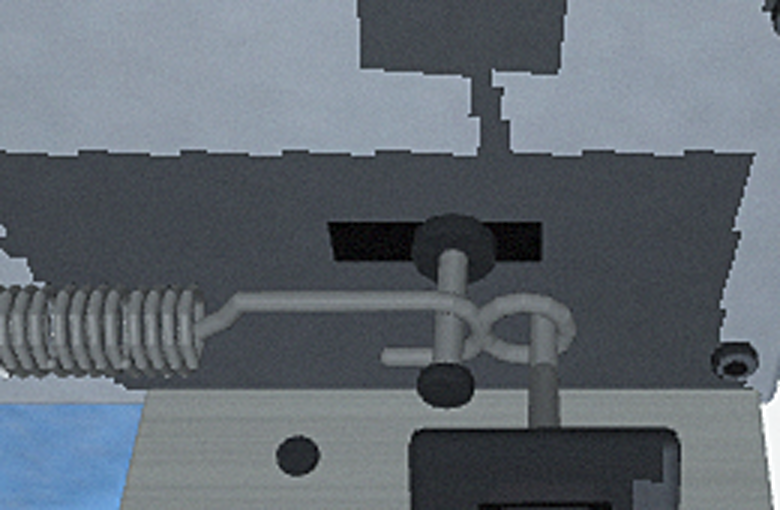

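The post at (450,320) is now inside the U and close to its closed end. I'll keep letting the spring back.

```bash
python3 - <<'E'
from h import *
from bench import env,kinematics, monitor
import cv2
F0=None
for r in (.150,.148,.1465,.145,.1435):
    p,q=tcp_for_tip(pol(r,4.6,.027)); env.movel(p,velocity=.03,frame=q); env.hold(.1); show()
    s=monitor.sense()
    if abs(s['contact_force'][1])<.7 and abs(s['ft_torque'][0])<.2: break
f=grab('wrist','w11'); 
cv2.imwrite('pics/w11b.png',cv2.resize(f['frame'][130:300,140:400,::-1],None,fx=3,fy=3,interpolation=cv2.INTER_CUBIC))
E
```

```text
20.67 j [ 0.47  0.37  1.92 -0.73  0.35 -0.55] F [ 0.59 -2.   -1.29] M [-0.52  0.4  -0.33] gap 0.172 tip [0.533  0.3172 0.0271] r 150.2 deg 4.58
21.02 j [ 0.47  0.37  1.92 -0.72  0.35 -0.55] F [ 0.   -0.94 -0.16] M [-0.05  0.42 -0.02] gap 0.171 tip [0.5332 0.3153 0.0272] r 148.3 deg 4.56
21.37 j [ 0.47  0.36  1.92 -0.72  0.34 -0.56] F [-0.3   0.27 -2.19] M [-0.    0.37  0.  ] gap 0.171 tip [0.5332 0.3136 0.027 ] r 146.5 deg 4.6
```

View pics/w11b.png

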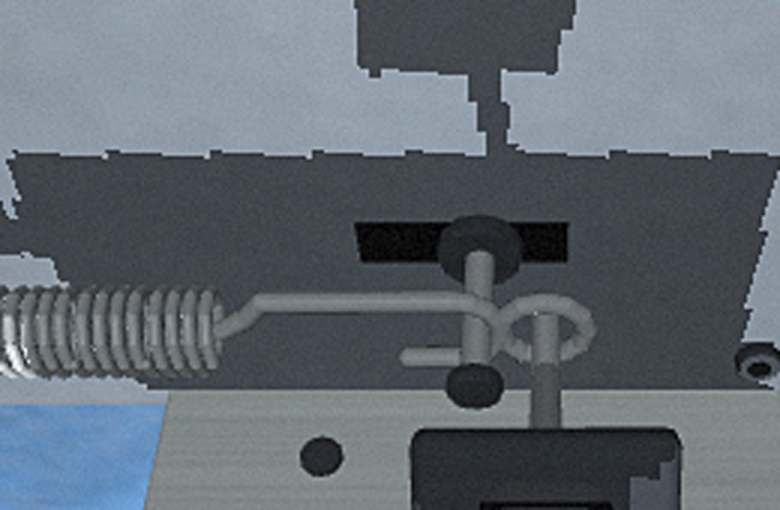

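```bash
python3 - <<'E'
from h import *
from bench import env,kinematics, monitor
import cv2
t=tip_now(monitor.sense())[0]
ux=np.array([np.cos(np.deg2rad(4.5)),np.sin(np.deg2rad(4.5)),0])
p,q=tcp_for_tip(t+[0,0,.015]); print(env.movel(p,velocity=.04,frame=q,guard=5)); show()
p,q=tcp_for_tip(t+[0,0,.025]-.03*ux); print(env.movel(p,velocity=.08,frame=q,guard=5)); show()
p,q=tcp_for_tip(t+[0,0,.06]-.07*ux); print(env.movel(p,velocity=.1,frame=q,guard=6)); show()
f=grab('wrist','w12'); grab('scene','s12')
cv2.imwrite('pics/w12b.png',cv2.resize(f['frame'][130:330,100:400,::-1],None,fx=2.6,fy=2.9,interpolation=cv2.INTER_CUBIC))
E
```

```text
False
21.94 j [ 0.47  0.34  1.91 -0.66  0.37 -0.63] F [-0.26 -0.78 -2.07] M [0.02 0.4  0.05] gap 0.172 tip [0.5332 0.3135 0.042 ] r 146.5 deg 4.63
False
22.48 j [ 0.5   0.27  1.97 -0.67  0.39 -0.59] F [-0.48 -0.01 -2.36] M [-0.02  0.35 -0.  ] gap 0.171 tip [0.5033 0.3114 0.0524] r 149.9 deg 16.16
False
23.17 j [ 0.54  0.15  2.01 -0.61  0.48 -0.64] F [ 0.63 -0.44 -0.72] M [-0.06  0.37  0.02] gap 0.175 tip [0.4637 0.308  0.0868] r 162.4 deg 30.06
```

View pics/w12.png

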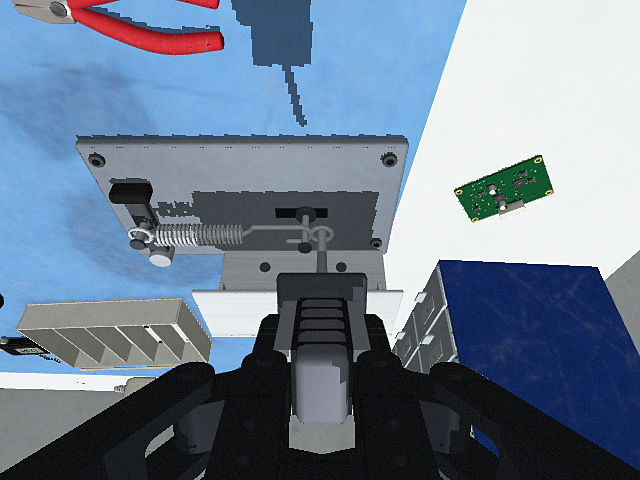

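```bash
python3 - <<'E'
from h import *
from bench import env,kinematics, monitor
import cv2
env.movel([.4245,.17,.24],velocity=.13,frame=ori(4.5,20)[1])
env.movel([.44,.0,.27],velocity=.15,frame=ori(10.4,0)[1])
q=ori(10.4,0)[1]
env.movel([.5307,-.058,.24],velocity=.12,frame=q); env.hold(.2); show()
f=grab('wrist','w13')
print(proj(f,[[.5304,-.0579,.115]]))
E
```

```text
27.16 j [-0.33  0.33  1.46 -0.    1.36 -2.08] F [ 0.02 -0.81 -0.9 ] M [-0.01  0.    0.  ] gap 0.167 tip [ 0.5213 -0.0595  0.1392] r 228.2 deg 174.05
[[324.39208334 234.00786535]]
```

View pics/w13.png

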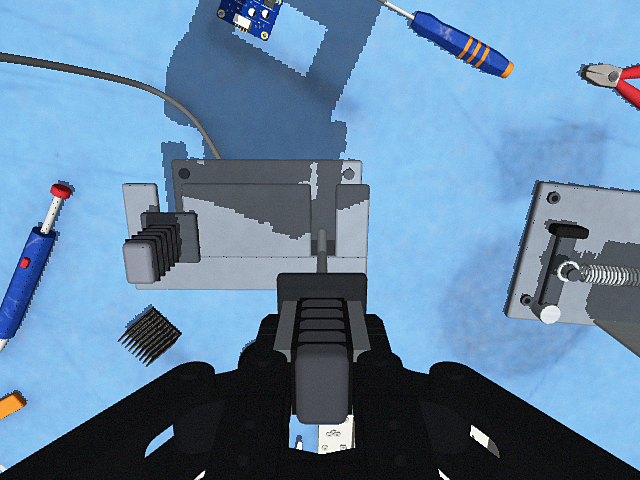

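The view matches the one taken just after I lifted the puller out: pin at (322,232), collar at (277–367, 273), slot lined up. I'll lower it.

```bash
python3 - <<'E'
from h import *
from bench import env,kinematics, monitor
q=ori(10.4,0)[1]
show()
print(env.movel([.5307,-.058,.140],velocity=.1,frame=q,guard=6)); show()
print(env.movel([.5307,-.058,.1312],velocity=.03,frame=q,guard=5)); env.hold(.1); show()
grab('wrist','w14')
E
```

```text
27.21 j [-0.33  0.33  1.46  0.    1.36 -2.08] F [ 0.74 -0.27 -0.7 ] M [-0.01 -0.04 -0.04] gap 0.171 tip [ 0.5214 -0.0595  0.1392] r 228.3 deg 174.06
False
28.36 j [-0.33  0.42  1.6  -0.    1.13 -2.08] F [-0.33  0.06 -0.76] M [ 0.01 -0.03 -0.03] gap 0.173 tip [ 0.5219 -0.0598  0.0395] r 228.5 deg 174.2
True
28.8 j [-0.33  0.43  1.61  0.    1.1  -2.08] F [-1.08  0.29  5.73] M [-0.01  0.08  0.01] gap 0.173 tip [ 0.5216 -0.0597  0.0302] r 228.4 deg 174.12
```

View pics/w14.png

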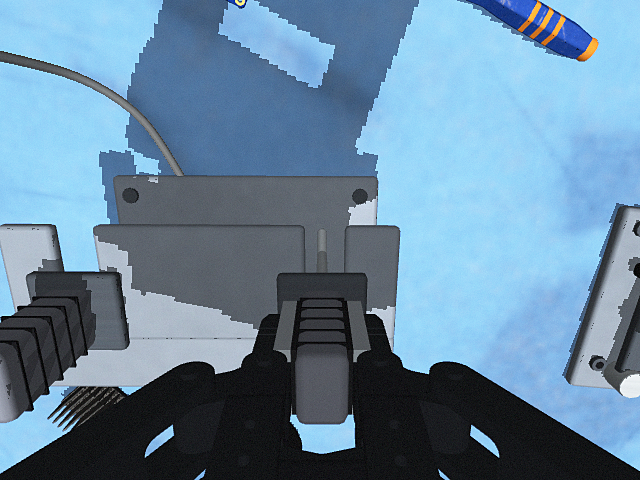

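The collar is resting on the shelf, with contact at an origin height of 0.115 and the shaft in the slot. Now I'll release and back off.

```bash
python3 - <<'E'
from h import *
from bench import env,kinematics, monitor
import cv2
q=ori(10.4,0)[1]
env.release(); env.hold(.1); show()
print(env.movel([.5307,-.058,.215],velocity=.08,frame=q,guard=6)); show()
f=grab('wrist','w15')
env.movel([.44,-.03,.30],velocity=.15,frame=q); show()
jt=monitor.sense()['joints'].copy(); jt[0]=-1.2; env.set_joints(jt)   # clear the view
show()
g=grab('top','t15'); k=grab('scene','s15')
cv2.imwrite('pics/t15a.png',cv2.resize(g['frame'][190:290,190:480,::-1],None,fx=2.7,fy=2.7,interpolation=cv2.INTER_CUBIC))
cv2.imwrite('pics/s15a.png',cv2.resize(k['frame'][185:355,250:410,::-1],None,fx=3.5,fy=3.5,interpolation=cv2.INTER_CUBIC))
E
```

```text
29.63 j [-0.33  0.43  1.61 -0.    1.1  -2.08] F [0.41 0.01 0.42] M [-0.   -0.01  0.  ] gap 1.0 tip [ 0.521  -0.0596  0.0297] r 228.3 deg 173.98
False
30.83 j [-0.33  0.35  1.5  -0.    1.3  -2.08] F [-0.4  -0.11 -0.18] M [-0.07  0.04  0.01] gap 0.995 tip [ 0.5211 -0.0596  0.1134] r 228.4 deg 174.0
31.88 j [-0.34  0.08  1.6   0.    1.46 -2.09] F [-0.24  0.67 -0.28] M [0.03 0.05 0.02] gap 0.998 tip [ 0.4308 -0.0318  0.1982] r 229.7 deg 150.18
33.27 j [-1.2   0.08  1.6   0.    1.46 -2.09] F [-0.62  0.16  0.58] M [-0.03 -0.02 -0.01] gap 0.999 tip [ 0.2559 -0.348   0.1982] r 591.0 deg 150.71
```

View pics/w15.png

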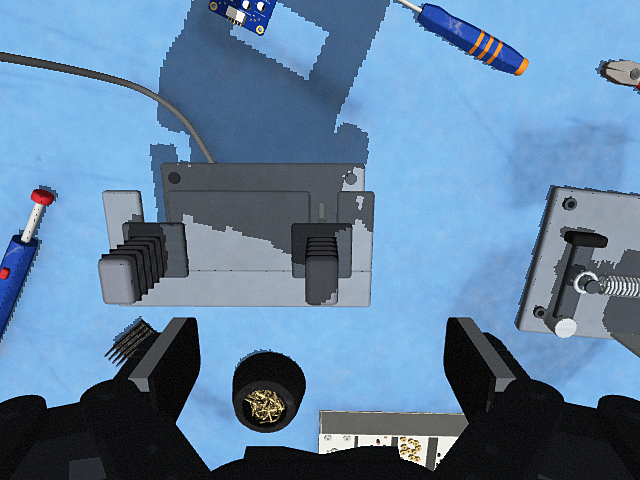

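View pics/t15a.png

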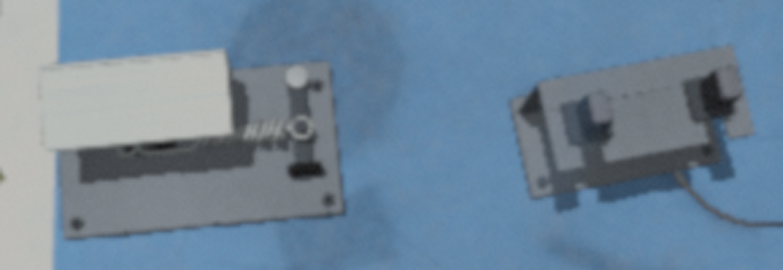

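View pics/s15a.png

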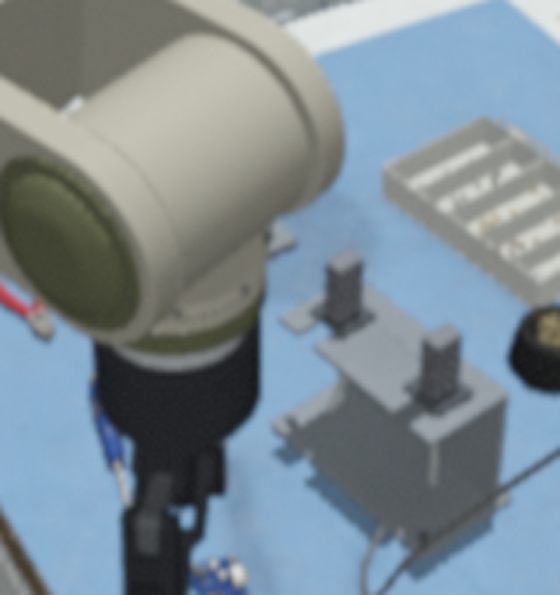

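View pics/t15.png

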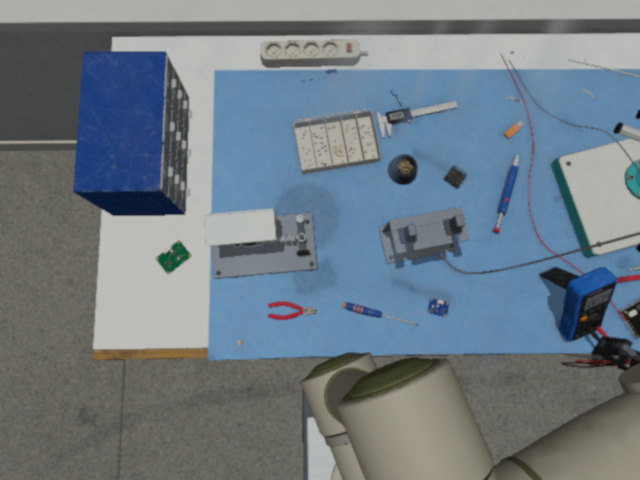

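```bash
python3 - <<'E'
from h import *
from bench import env,job,monitor
show(); print(job.hand_in()); 
E
```

```text
33.37 j [-1.2   0.08  1.6   0.    1.46 -2.09] F [-0.6   0.35 -0.45] M [-0.05  0.05 -0.02] gap 1.0 tip [ 0.256  -0.3479  0.1983] r 590.9 deg 150.72
the job is handed in; nothing more can be done
None
```

The return spring is hooked on the anchor post under tension, and the puller is back upright in the left bay, released. I handed the job in at 33.4 s of the 64 s; the hand-in gives no verdict.

**What I did:** I took the bent-tip puller from the left bay and leaned it 36° in under the cover. The pin went into the pull eye from above. I stretched the spring about 54 mm (about 6 N), swung it back past the post and let it seat, then lifted the pin out. The gripper held only the puller's grip throughout.

**Last checks:**
- **Spring:** The pull on the puller fell to about zero as the hook seated. The wrist picture taken after the pin was withdrawn showed the post inside the hook and the coil still stretched. In the final top view the spring still lies straight towards the post, but the roof hides most of the hook itself.
- **Puller:** The collar met the shelf at the expected height (about 115 mm), and after release the puller stands upright as it did at the start.
- **Everything else:** The straight tool and the loose items show no visible movement between the first and last top views. The gripper is open, reads no contact force and is clear of everything.

The top and wrist cameras disagreed by about 1 to 4 mm, so I lined the pin up with the eye from close wrist pictures. No check failed.

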